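# Put the stacked lids back on their canisters

## Robot

A 6-joint arm with a two-finger parallel gripper is mounted at the origin on the work surface. World frame = base frame: x ahead of the robot, y to its left, z up, the work surface at z = 0. Lengths are in m, angles in rad, forces in N, time in s.
With the tool pointing down it reaches from about 0.4 to 0.825 m from the base axis. Payload 7 kg.
Tool frame: the origin (TCP) lies between the finger pads; the fingertips stand 8 mm ahead of it and the grasp point (between the pads) lies 11 mm behind it (arm.finger_overhang is the distance from the TCP to the fingertips, in m); z points along the fingers, y is the line along which they close (so a half turn about z gives the same grasp; the last joint's range is limited). The gripper opens to 88 mm and grips with 3 to 60 N. Pads are 19 mm wide; open, the fingers measure 130 mm over their backs; the gripper's body (78 mm by 193 mm) begins 47 mm behind the grasp point.
Start: joints at [-0.863, 0.359, 0.012, 0, -1.224, -0.288], TCP at [0.275, -0.616, 0.235] pointing down, gripper open.
Joint ranges: [-3.07, 3.07], [-1.43, 2.12], [-1.02, 1.25], [-3.03, 1.67], [-3.05, -0], [-3.03, 3.03]. Speed limits (rad/s): [2.39, 2.39, 3.01, 3.14, 3.14, 3.14].

## Interface

Orientations are given as [roll, pitch, yaw] about the fixed x, y, z axes, in that order (R = Rz(yaw) Ry(pitch) Rx(roll)).
In Python, from station import arm gives the robot as it stands.
- The arm moves only by the tool move_arm, never from a script. Its argument "rows" is text: rows parted by semicolons, each of 7 numbers parted by spaces: the turn, a rotation vector about the tool's x, y, z in degrees, then the shift along the tool's x, y, z in m, then the finger opening in m, from 0 to 0.0876. A call has 1 to 8 rows; each row shifts and turns the commanded pose from where the row before left it, along the tool's axes as they then stand; what a row does not reach is not made up. A row lasts 1/8 s, in which the tool goes at most 62.5 mm and 10.7 degrees, less where a joint would pass 70% of its speed; a pose out of reach is approached as far as the arm can. A call is refused whole if a number of a shift passes 0.0625 or a number of a turn 10.7, either way. A call with a gripper value outside its range is refused whole. The fingers move at their own pace and stop on an object; "squeeze" is the grip in N (left out, the last holds). Time passes only in rows, so rows that do not move let the fingers close. It gives the time, the measured TCP pose, the force, the opening and the grip force at its end, in the units of the state.
- arm.get_state(): the state, without advancing time (a new reading comes with each control period).
- arm.grab_frame(name): name is "side" or "top" or "wrist"; returns (picture, depth): 400x640x3 uint8, blue, green, red; 400x640 float32, m along the optical axis (not along the pixel's ray), 0 where there is no reading.
- arm.camera_model(name): a dict with "mtx" (3x3 intrinsics, pixels), "k1" (the pictures are not rectified: a ray, as slopes to the right and down, at radius r is drawn at 1 + k1 r^2 times it, then the intrinsics apply), "camera_from_world" (4x4, takes a point from world to camera coordinates); the wrist camera has in their place "mount" (4x4, takes a point from camera to tool coordinates, whose origin is the TCP and whose axes are the flange's). Camera axes: x right, y down, z forward; pixel columns grow to the right and rows downward; lengths in m; the calibration is good to about 2 mm. A picture is of the moment at which its call begins: read the wrist's pose just before it. camera_model takes no time and is no camera call.
- arm.job_done(): hands the job in; it is judged then, once.
The state is a dict: "t": time; "q": joint angles; "qd": joint speeds; "joint_efforts": joint torques, N m; "eef_pos": TCP position; "ee_rot": TCP orientation; "force": force on the tool from outside, world axes, zero at the start; "moment": the same for the moment, N m; "width": finger opening in m; "gripper_force": force on a finger pad.
Only numpy, scipy, OpenCV 4.12 (cv2) and the standard library are available. Lean on these libraries where they do the work, as an engineer would, in place of code of your own. Each camera call takes 0.05 s, during which the arm holds its last target. There are 200 camera calls.

## Task

The wooden lids of the four open canisters are piled up in one stack: take the stack apart and close every canister with the lid of its own size, plug down in the mouth and the lid lying flat and fully down on the rim. Leave the canisters standing where they are, and do not push the kitchen timer or the measuring cup about.

Things in the scene. Friction and masses are not known exactly. Their poses are not given: they have to be found in the camera images.
- lid_s_disc (a point): The smallest wooden lid: a disc 42 mm across, 12 mm thick, with a grey tapered plug under it, 8 mm deep (26 mm across at the disc, 18 mm at its foot). Point: centre of the disc, 6 mm below the lid's top, 14 mm above the plug's foot; z up. It lies on top of the stack of four lids, standing on its plug, so with an 8 mm gap under the disc. Belongs on the smallest canister.
- lid_m_disc (a point): The second smallest wooden lid: a disc 50 mm across, 12 mm thick, with a grey tapered plug under it, 8 mm deep (34 mm across at the disc, 26 mm at its foot). Point: centre of the disc, 6 mm below the lid's top, 14 mm above the plug's foot; z up. It lies in the stack on the second largest lid, under the smallest, standing on its plug, so with an 8 mm gap under the disc. Belongs on the second smallest canister.
- lid_l_disc (a point): The second largest wooden lid: a disc 58 mm across, 12 mm thick, with a grey tapered plug under it, 8 mm deep (42 mm across at the disc, 34 mm at its foot). Point: centre of the disc, 6 mm below the lid's top, 14 mm above the plug's foot; z up. It lies in the stack on the largest lid, under the second smallest, standing on its plug, so with an 8 mm gap under the disc. Belongs on the second largest canister.
- lid_xl_disc (a point): The largest wooden lid: a disc 66 mm across, 12 mm thick, with a grey tapered plug under it, 8 mm deep (50 mm across at the disc, 42 mm at its foot). Point: centre of the disc, 6 mm below the lid's top, 14 mm above the plug's foot; z up. It is the bottom lid of the stack and lies on the table, standing on its plug, so with an 8 mm gap under the disc. Belongs on the largest canister.
- jar_s_mouth (a point): The smallest open white canister: a loose, upright ceramic cylinder 40 mm across outside and 56 mm high, wall 3 mm, mouth 34 mm across, half full of whole nuts or pulses. Point: centre of the mouth at rim height; z up. With its lid fully on, the disc lies flat on the rim, its centre 6 mm above this point, with about 4 mm of play sideways.
- jar_m_mouth (a point): The second smallest open white canister: a loose, upright ceramic cylinder 48 mm across outside and 68 mm high, wall 3 mm, mouth 42 mm across, half full of whole nuts or pulses. Point: centre of the mouth at rim height; z up. With its lid fully on, the disc lies flat on the rim, its centre 6 mm above this point, with about 4 mm of play sideways.
- jar_l_mouth (a point): The second largest open white canister: a loose, upright ceramic cylinder 56 mm across outside and 80 mm high, wall 3 mm, mouth 50 mm across, half full of whole nuts or pulses. Point: centre of the mouth at rim height; z up. With its lid fully on, the disc lies flat on the rim, its centre 6 mm above this point, with about 4 mm of play sideways.
- jar_xl_mouth (a point): The largest open white canister: a loose, upright ceramic cylinder 64 mm across outside and 92 mm high, wall 3 mm, mouth 58 mm across, half full of whole nuts or pulses. Point: centre of the mouth at rim height; z up. With its lid fully on, the disc lies flat on the rim, its centre 6 mm above this point, with about 4 mm of play sideways.
- timer_mid (a point): A wind-up kitchen timer, a low round white and steel thing 62 mm across and 36 mm high, not part of the job. The point is its centre, half-way up.
- measure_mid (a point): A steel measuring cup 52 mm across and 34 mm high with a flat handle reaching 84 mm from its centre, not part of the job. The point is the centre of the cup, half-way up.
Mind the look-alikes: they are no part of the job. Leave any blue or red look-alike of the part that bears jar_l_mouth alone.

How it is judged:
By the outcome, as a careful person would: the job done as asked, in the order asked, and still so for the second after the job is handed in, with the robot touching nothing.
It also fails if it takes over 109 s, if anything falls off the work surface, if the arm or the gripper's body presses on something with over 40 N, if the wrist force passes 120 N, or if a joint passes its speed limit or range.

## Working session

There is one attempt and no reset: what is moved stays moved. The work goes in short steps, Python scripts to look and compute and a tool call to move; the robot and the scene stay as the last step left them, time stands still between calls to the robot, and variables do not carry over. Pictures are saved under pics/ and viewed, at most 14 in all, crops included, and the job is handed in when it is done.

Besides the shell and the picture viewer there is one more tool, called after "Emit:" as name(argument=value, ...) on one line, values as JSON. move_arm: Moves the arm, as the interface text tells. Its arguments: {"type":"object","properties":{"rows":{"type":"string"},"squeeze":{"type":"number"}},"required":["rows"]}

```bash
ls; mkdir -p pics
cat > h.py <<'E'
import numpy as np, cv2
from station import arm
from scipy.spatial.transform import Rotation as R
def T_wt():
    s=arm.get_state(); T=np.eye(4); T[:3,:3]=R.from_euler('xyz',s['ee_rot']).as_matrix(); T[:3,3]=s['eef_pos']; return T
def look(name):
    m=arm.camera_model(name)
    W=T_wt()@np.array(m['mount']) if name=='wrist' else np.linalg.inv(np.array(m['camera_from_world']))
    im,d=arm.grab_frame(name)
    K=np.array(m['mtx']);k=m['k1']
    v,u=np.mgrid[0:400,0:640].astype(float)
    x=(u-K[0,2])/K[0,0];y=(v-K[1,2])/K[1,1]
    rd=np.hypot(x,y);r=rd.copy()
    for _ in range(10): r=rd/(1+k*r*r)
    f=1/(1+k*r*r)
    P=np.stack([x*f*d,y*f*d,d],-1)@W[:3,:3].T+W[:3,3]
    P[d==0]=np.nan
    return im,d,P
E
python3 - <<'E'
from h import *
s=arm.get_state(); print({k:np.round(v,3) for k,v in s.items()})
for n in('top','side'):
    im,d,P=look(n); cv2.imwrite(f'pics/{n}0.png',im); np.save(f'pics/{n}0.npy',P)
E
```

```text
pics
{'t': np.float64(0.0), 'q': array([-0.863,  0.359,  0.011, -0.   , -1.224, -0.288]), 'qd': array([-0.001,  0.001, -0.001,  0.002,  0.001,  0.002]), 'joint_efforts': array([ 0.0000e+00, -5.8272e+01,  2.9304e+01,  6.9970e+00,  7.0000e-03,
       -0.0000e+00]), 'eef_pos': array([ 0.275, -0.616,  0.234]), 'ee_rot': array([ 3.14 , -0.   , -2.722]), 'force': array([ 0.506, -0.357, -0.217]), 'moment': array([0.019, 0.008, 0.018]), 'gripper_force': np.float64(0.0), 'width': np.float64(0.088)}
```

View pics/top0.png

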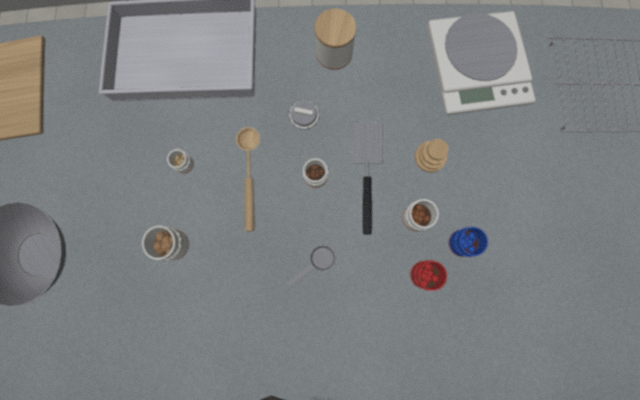

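View pics/side0.png

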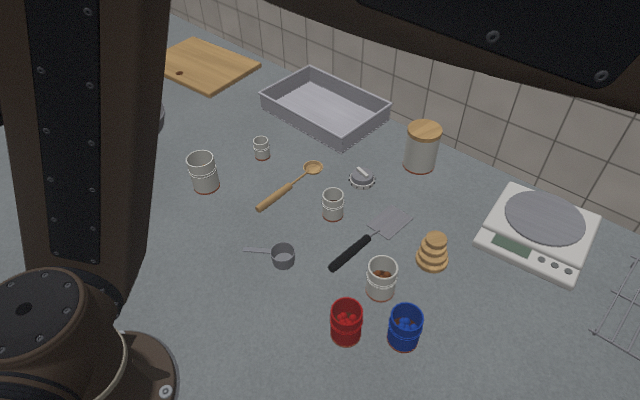

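Top view: the lid stack is at (432,154). The open white canisters are S (178,159), M (315,171), L (422,214) and XL (160,243). Things to leave alone: blue (469,241) and red (429,275) canisters, closed wood-lidded canister (335,38), timer (304,115), measuring cup (322,258). Next I measure these.

```bash
cat >> h.py <<'E'
from scipy.optimize import least_squares
def circ(p,r):
    f=lambda c:np.hypot(p[:,0]-c[0],p[:,1]-c[1])-r
    o=least_squares(f,(p.min(0)[:2]+p.max(0)[:2])/2,loss='soft_l1',f_scale=.001); return o.x, np.abs(o.fun).mean()
E
python3 - <<'E'
from h import *
B={'s':(178,159,24,.056,.0185),'m':(315,171,24,.068,.0225),'l':(422,214,26,.080,.0265),'xl':(160,243,32,.092,.0305)}
for n in('top',):
    P=np.load(f'pics/{n}0.npy')
    for k,(u,v,w,z,r) in B.items():
        q=P[v-w:v+w,u-w:u+w].reshape(-1,3); q=q[abs(q[:,2]-z)<.006]
        if len(q)>5: print(k,len(q),np.round(circ(q,r)[0],4),round(circ(q,r)[1],4),'z',np.median(q[:,2]).round(4))
    q=P[130:178,408:458].reshape(-1,3)
    for k,z,r in(('xl',.02,.033),('l',.04,.029),('m',.06,.025),('s',.08,.021)):
        a=q[abs(q[:,2]-z)<.005]; print('lid',k,len(a),a.mean(0).round(4),a.min(0).round(4),a.max(0).round(4))
    for nm,(u,v,w) in{'timer':(304,115,18),'cup':(322,258,14),'blue':(469,241,22),'red':(429,275,20),'scale':(481,60,55),'spat':(367,204,30),'spoon':(249,140,14)}.items():
        q=P[v-w:v+w,u-w:u+w].reshape(-1,3); q=q[q[:,2]>.012]
        if len(q): print(nm,q.min(0).round(3),q.max(0).round(3))
s=cv2.imread('pics/top0.png')[120:240,380:500]; cv2.imwrite('pics/c1.png',cv2.resize(s,(600,600),interpolation=2))
m=arm.camera_model('wrist'); print(np.round(m['mount'],3),np.round(m['mtx'],1))
E
```

```text
s 116 [0.598 0.268] 0.0011 z 0.0548
m 126 [ 0.5639 -0.0086] 0.0008 z 0.0669
l 167 [ 0.4733 -0.2126] 0.0009 z 0.0789
xl 205 [0.4288 0.2871] 0.0009 z 0.0907
lid xl 143 [ 0.59   -0.2346  0.0192] [ 0.5665 -0.2786  0.0154] [ 0.6307 -0.2179  0.0226]
lid l 129 [ 0.5837 -0.2438  0.039 ] [ 0.5685 -0.278   0.0354] [ 0.6212 -0.2218  0.0435]
lid m 143 [ 0.5888 -0.2384  0.0594] [ 0.5734 -0.2686  0.0551] [ 0.6223 -0.2235  0.0633]
lid s 353 [ 0.5982 -0.2476  0.0794] [ 0.5787 -0.2696  0.0752] [ 0.6185 -0.2275  0.0841]
timer [ 0.667 -0.018  0.012] [0.728 0.044 0.038]
cup [ 0.37  -0.045  0.012] [0.421 0.009 0.037]
blue [ 0.391 -0.332  0.012] [ 0.447 -0.276  0.083]
red [ 0.329 -0.251  0.012] [ 0.386 -0.193  0.084]
scale [ 0.69  -0.483  0.012] [ 0.925 -0.264  0.047]
spat [ 0.443 -0.124  0.012] [ 0.565 -0.102  0.024]
spoon [0.615 0.107 0.012] [0.673 0.154 0.016]
[[ 0.    -0.951 -0.308  0.083]
 [ 1.     0.     0.001 -0.   ]
 [-0.001 -0.308  0.951 -0.15 ]
 [ 0.     0.     0.     1.   ]] [[300.1   0.  322.9]
 [  0.  300.1 201.6]
 [  0.    0.    1. ]]
```

View pics/c1.png

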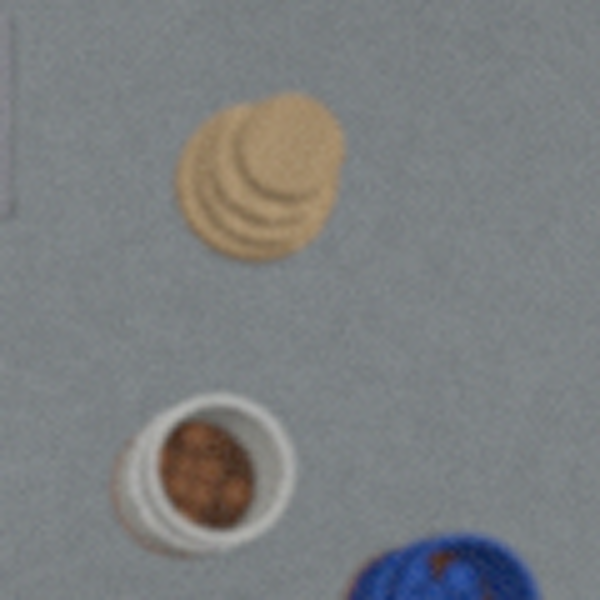

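Crop: the four tan lids are stacked smallest on top, and the white L canister is just below them, clear of the blue one. Heights agree with the given sizes (lids 20/40/60/80 mm, rims 55–91 mm).

Now I line the tool up with the world axes (yaw → π) and go above the stack.

Emit:
move_arm(rows="0 0 8 0 0 0 0.0876; 0 0 8 0 0 0 0.0876; 0 0 8.03 0 0 0 0.0876", squeeze=15)

```text
t: 0.48
eef_pos: [0.275, -0.6161, 0.234]
ee_rot: [3.141, -0.0, 3.137]
force: [-0.1, 0.5, 1.0]
width: 0.0876
gripper_force: 0.0
```

Emit:
move_arm(rows="0 0 0 -0.04 0.046 0 0.0876; 0 0 0 -0.04 0.046 0 0.0876; 0 0 0 -0.04 0.046 0 0.0876; 0 0 0 -0.04 0.046 0 0.0876; 0 0 0 -0.04 0.046 0 0.0876; 0 0 0 -0.04 0.046 0 0.0876; 0 0 0 -0.04 0.046 0 0.0876; 0 0 0 -0.04 0.046 0 0.0876")

```text
t: 1.48
eef_pos: [0.5958, -0.2465, 0.2343]
ee_rot: [3.141, -0.0, -3.141]
force: [1.2, -1.0, 0.1]
width: 0.0878
gripper_force: 0.0
```

Emit:
move_arm(rows="0 0 0 0 0 0 0.0876; 0 0 0 0 0 0 0.0876")

```text
t: 1.72
eef_pos: [0.5948, -0.2478, 0.234]
ee_rot: [3.141, -0.001, -3.14]
force: [-0.7, 0.1, -0.9]
width: 0.0877
gripper_force: 0.0
```

```bash
cat >> h.py <<'E'
def lids(P,c=(.598,-.247)):
    q=P.reshape(-1,3); q=q[np.hypot(q[:,0]-c[0],q[:,1]-c[1])<.06]
    for k,z,r in(('xl',.02,.033),('l',.04,.029),('m',.06,.025),('s',.08,.021)):
        a=q[abs(q[:,2]-z)<.004]
        if len(a)>20:
            h=cv2.convexHull(a[:,:2].astype(np.float32))[:,0]; (x,y),rr=cv2.minEnclosingCircle(h)
            print('lid',k,len(a),'c',round(x,4),round(y,4),'r',round(rr,4),'z',a[:,2].mean().round(4))
E
python3 - <<'E'
from h import *
s=arm.get_state(); print(s['t'],s['eef_pos'],s['ee_rot'],s['q'])
im,d,P=look('wrist'); cv2.imwrite('pics/w1.png',im); lids(P)
E
```

```text
1.725 [ 0.59479937 -0.24780061  0.2339698 ] [ 3.14136399e+00 -1.14756868e-03 -3.14024342e+00] [-9.25733833e-02  3.09792797e-01 -6.04001961e-02 -1.28695855e-04
 -1.20176729e+00 -1.47682735e+00]
lid xl 274 c 0.5992 -0.2496 r 0.0328 z 0.0196
lid l 362 c 0.5974 -0.2496 r 0.0287 z 0.0396
lid m 384 c 0.598 -0.247 r 0.0249 z 0.0595
lid s 1170 c 0.5991 -0.2485 r 0.0209 z 0.0798
```

View pics/w1.png

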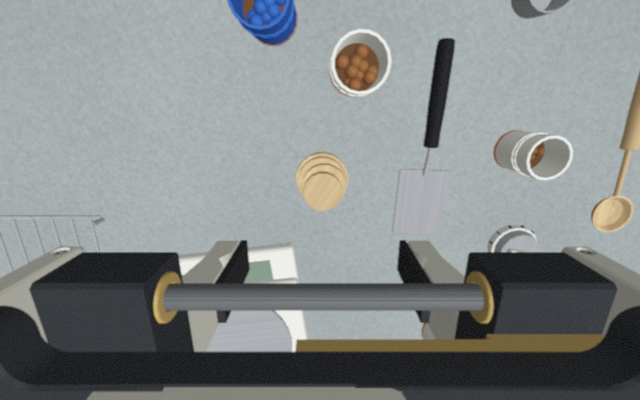

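Wrist view: the stack is at (322,182), and the S lid is at (0.599,-0.2485), top at z 0.080. Fingers are clear on both sides. I go down, with fingertips 4 mm below the disc centre, and grip.

Emit:
move_arm(rows="0 0 0 -0.0043 -0.0007 0.04 0.07; 0 0 0 0 0 0.05 0.065; 0 0 0 0 0 0.04 0.06; 0 0 0 0 0 0.026 0.06; 0 0 0 0 0 0 0.06")

```text
t: 2.4
eef_pos: [0.5969, -0.25, 0.0766]
ee_rot: [3.141, -0.004, 3.14]
force: [-0.3, -0.1, 0.8]
width: 0.0599
gripper_force: 0.0
```

Emit:
move_arm(rows="0 0 0 0 0 0 0.03; 0 0 0 0 0 0 0.03; 0 0 0 0 0 0 0.03; 0 0 0 0 0 0 0.03; 0 0 0 0 0 0 0.03")

```text
t: 3.02
eef_pos: [0.6001, -0.2493, 0.0801]
ee_rot: [-3.141, 0.002, -3.141]
force: [-1.2, -0.6, 6.6]
width: 0.0413
gripper_force: 15.0
```

Emit:
move_arm(rows="0 0 0 0 0 -0.01 0.03; 0 0 0 0 0 -0.03 0.03; 0 0 0 0 0 -0.05 0.03; 0 0 0 0 0 -0.04 0.03; 0 0 0 0 0 0 0.03; 0 0 0 0 0 0 0.03")

```text
t: 3.78
eef_pos: [0.5989, -0.2486, 0.2086]
ee_rot: [3.141, 0.0, -3.141]
force: [-0.8, 0.1, -0.6]
width: 0.041
gripper_force: 15.0
```

Run:
```python
from h import *
s=arm.get_state(); print(s['t'],s['eef_pos'],s['ee_rot'],s['force'])
im,d,P=look('wrist'); cv2.imwrite('pics/w2.png',im); lids(P)
im,d,P=look('side'); cv2.imwrite('pics/s2.png',im)
```

```text
3.775 [ 0.59888443 -0.24863931  0.20855682] [ 3.14101987e+00  4.74457809e-05 -3.14133068e+00] [-0.83221897  0.11265881 -0.6041029 ]
lid xl 316 c 0.5989 -0.2495 r 0.0328 z 0.0195
lid l 435 c 0.5978 -0.2495 r 0.029 z 0.0396
lid m 1737 c 0.5981 -0.2471 r 0.0252 z 0.0598
```

View pics/w2.png

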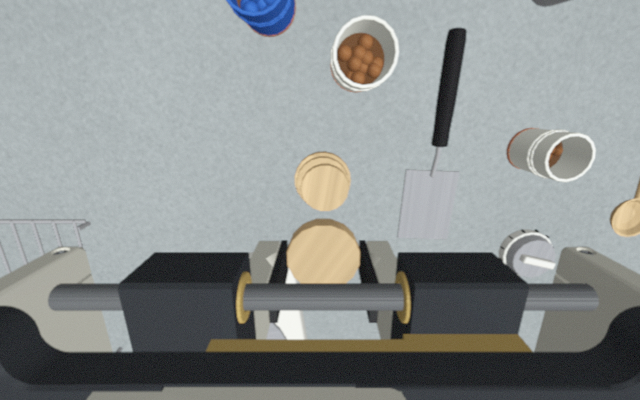

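The S lid is held level between the fingers at (322,255), and the rest of the stack is undisturbed. On to the S canister.

Emit:
move_arm(rows="0 0 0 0 0.06 0 0.03; 0 0 0 0 0.06 0 0.03; 0 0 0 0 0.06 0 0.03; 0 0 0 0 0.06 0 0.03; 0 0 0 0 0.06 0 0.03; 0 0 0 0 0.06 0 0.03; 0 0 0 0 0.06 0 0.03; 0 0 0 0 0.06 0 0.03")

```text
t: 4.88
eef_pos: [0.5983, 0.2328, 0.2075]
ee_rot: [-3.14, -0.002, -3.141]
force: [1.5, -0.1, -0.1]
width: 0.0413
gripper_force: 15.0
```

Emit:
move_arm(rows="0 0 0 0 0.0366 0 0.03; 0 0 0 0 0 0 0.03; 0 0 0 0 0 0 0.03")

```text
t: 5.25
eef_pos: [0.5985, 0.2673, 0.2074]
ee_rot: [-3.14, -0.002, -3.141]
force: [0.0, -0.2, 0.1]
width: 0.0409
gripper_force: 15.0
```

```bash
cat >> h.py <<'E'
J={'s':(.598,.268,.056,.0185),'m':(.5639,-.0086,.068,.0225),'l':(.4733,-.2126,.080,.0265),'xl':(.4288,.2871,.092,.0305)}
def at(k):
    s=arm.get_state(); p=s['eef_pos']; print(round(s['t'],2),np.round(p,4),np.round(s['ee_rot'],3),s['width'])
    im,d,P=look('wrist'); q=P.reshape(-1,3); x,y,z,r=J[k]
    a=q[(np.hypot(q[:,0]-x,q[:,1]-y)<r+.012)&(abs(q[:,2]-z)<.003)]
    if len(a)>10:
        c,e=circ(a,r); print('jar',k,len(a),c.round(4),e.round(4),a[:,2].mean().round(4))
    b=q[(np.hypot(q[:,0]-p[0],q[:,1]-p[1])<.045)&(abs(q[:,2]-p[2]-.001)<.006)]
    if len(b)>20: print('held top',len(b),((b.min(0)+b.max(0))/2).round(4),(b.max(0)-b.min(0)).round(4),'plane',np.linalg.lstsq(np.c_[b[:,:2]-b[:,:2].mean(0),np.ones(len(b))],b[:,2],rcond=None)[0].round(4))
    return im
E
python3 - <<'E'
from h import *
at('s')
E
```

```text
5.25 [0.5985 0.2673 0.2074] [-3.140e+00 -2.000e-03 -3.141e+00] 0.040866266349241634
jar s 337 [0.5983 0.2695] 0.0008 0.0555
held top 4391 [0.5951 0.2671 0.2084] [0.0367 0.0728 0.012 ] plane [ 0.0024 -0.0008  0.2073]
```

Emit:
move_arm(rows="0 0 0 0 0.0014 0.05 0.03; 0 0 0 0 0 0.05 0.03; 0 0 0 0 0 0.02 0.03; 0 0 0 0 0 0.01 0.03; 0 0 0 0 0 0.006 0.03; 0 0 0 0 0 0.003 0.03; 0 0 0 0 0 0 0.03; 0 0 0 0 0 0 0.03")

```text
t: 6.3
eef_pos: [0.5994, 0.2693, 0.0703]
ee_rot: [3.141, 0.001, -3.141]
force: [0.0, 0.1, 1.0]
width: 0.0412
gripper_force: 15.0
```

Run:
```python
from h import *
im=at('s'); cv2.imwrite('pics/w3.png',im)
```

```text
6.3 [0.5994 0.2693 0.0703] [ 3.141e+00  1.000e-03 -3.141e+00] 0.041158483359801414
jar s 98 [0.5973 0.2696] 0.0002 0.0549
held top 4395 [0.5959 0.2692 0.0713] [0.0371 0.0726 0.0119] plane [0.0022 0.0015 0.0702]
```

View pics/w3.png

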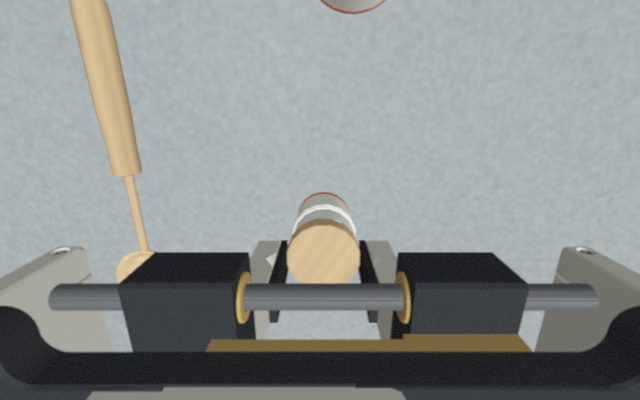

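The lid sits over the S canister mouth at (323,250) with the plug inside and no contact force yet. I lower the last few mm and release.

Emit:
move_arm(rows="0 0 0 0 0 0.002 0.03; 0 0 0 0 0 0.0015 0.03; 0 0 0 0 0 0 0.03; 0 0 0 0 0 0 0.03")

```text
t: 6.85
eef_pos: [0.5998, 0.2694, 0.0681]
ee_rot: [3.141, 0.002, -3.14]
force: [-2.5, -1.9, 11.8]
width: 0.041
gripper_force: 15.0
```

Emit:
move_arm(rows="0 0 0 0 0 0 0.044; 0 0 0 0 0 0 0.056; 0 0 0 0 0 0 0.06; 0 0 0 0 0 -0.02 0.07; 0 0 0 0 0 -0.05 0.07; 0 0 0 0 0 -0.06 0.07; 0 0 0 0 0 0 0.07")

```text
t: 7.72
eef_pos: [0.6016, 0.2705, 0.2019]
ee_rot: [3.136, 0.008, -3.141]
force: [-0.2, -0.2, -1.1]
width: 0.0698
gripper_force: 0.0
```

```bash
cat >> h.py <<'E'
def seated(k):
    im,d,P=look('wrist'); q=P.reshape(-1,3); x,y,z,r=J[k]
    b=q[(np.hypot(q[:,0]-x,q[:,1]-y)<r+.012)&(abs(q[:,2]-z-.012)<.009)]
    w=np.linalg.lstsq(np.c_[b[:,:2]-b[:,:2].mean(0),np.ones(len(b))],b[:,2],rcond=None)[0]
    print('lid top',len(b),((b.min(0)+b.max(0))/2).round(4),(b.max(0)-b.min(0)).round(4),'plane',w.round(4),'want z',z+.012)
    return im
E
python3 - <<'E'
from h import *
print(arm.get_state()['eef_pos']); im=seated('s'); cv2.imwrite('pics/w4.png',im)
E
```

```text
[0.60159981 0.27053756 0.20192878]
lid top 1387 [0.5981 0.2691 0.0644] [0.0407 0.0406 0.0106] plane [ 0.0346 -0.0001  0.0676] want z 0.068
```

```bash
sed -i 's/abs(q\[:,2\]-z-.012)<.009)/abs(q[:,2]-z-.012)<.005)/' h.py
python3 - <<'E'
from h import *
seated('s')
E
```

```text
lid top 1373 [0.5982 0.2692 0.0667] [0.0406 0.0402 0.0073] plane [ 0.0081 -0.0012  0.0678] want z 0.068
```

Emit:
move_arm(rows="0 0 0 0.0005 -0.06 -0.004 0.076; 0 0 0 0.0005 -0.06 0 0.076; 0 0 0 0.0005 -0.06 0 0.076; 0 0 0 0.0005 -0.06 0 0.076; 0 0 0 0 -0.06 0 0.076; 0 0 0 0 -0.06 0 0.076; 0 0 0 0 -0.06 0 0.076; 0 0 0 0 -0.06 0 0.076")

```text
t: 8.82
eef_pos: [0.5962, -0.2127, 0.1982]
ee_rot: [3.141, -0.003, -3.141]
force: [0.4, 0.8, 1.0]
width: 0.0759
gripper_force: 0.0
```

Emit:
move_arm(rows="0 0 0 0 -0.0367 0 0.076; 0 0 0 0 0 0 0.076; 0 0 0 0 0 0 0.076")

```text
t: 9.2
eef_pos: [0.5965, -0.2474, 0.1985]
ee_rot: [3.141, -0.002, 3.141]
force: [-0.5, 0.5, -0.0]
width: 0.076
gripper_force: 0.0
```

Run:
```python
from h import *
s=arm.get_state(); print(s['t'],s['eef_pos'],s['ee_rot'])
im,d,P=look('wrist'); lids(P)
```

```text
9.2 [ 0.59654737 -0.24742848  0.1984733 ] [ 3.14098896e+00 -2.47879985e-03  3.14132247e+00]
lid xl 336 c 0.5989 -0.2496 r 0.0328 z 0.0195
lid l 449 c 0.598 -0.2495 r 0.0292 z 0.0396
lid m 1845 c 0.5978 -0.247 r 0.025 z 0.0597
```

S is fully seated and flat. Next is lid M.

Emit:
move_arm(rows="0 0 0 -0.0013 0.0004 0.05 0.07; 0 0 0 0 0 0.05 0.066; 0 0 0 0 0 0.028 0.066; 0 0 0 0 0 0.012 0.066; 0 0 0 0 0 0 0.066; 0 0 0 0 0 0 0.055; 0 0 0 0 0 0 0.04; 0 0 0 0 0 0 0.04")

```text
t: 10.25
eef_pos: [0.5993, -0.2474, 0.0614]
ee_rot: [-3.141, 0.002, -3.141]
force: [-0.0, 0.8, 3.7]
width: 0.0486
gripper_force: 15.0
```

Emit:
move_arm(rows="0 0 0 0 0 0 0.04; 0 0 0 0 0 0 0.04; 0 0 0 0 0 -0.01 0.04; 0 0 0 0 0 -0.03 0.04; 0 0 0 0 0 -0.05 0.04; 0 0 0 0 0 -0.04 0.04; 0 0 0 0 0 0 0.04; 0 0 0 0 0 0 0.04")

```text
t: 11.25
eef_pos: [0.5981, -0.2472, 0.1901]
ee_rot: [3.141, 0.0, -3.142]
force: [0.5, 0.2, -0.6]
width: 0.0489
gripper_force: 15.0
```

Run:
```python
from h import *
s=arm.get_state(); print(s['t'],s['eef_pos'],s['ee_rot'])
im,d,P=look('wrist'); lids(P)
```

```text
11.25 [ 0.59811025 -0.24715366  0.1900957 ] [ 3.14117260e+00  2.89852451e-05 -3.14158063e+00]
lid xl 354 c 0.5992 -0.2495 r 0.033 z 0.0195
lid l 2239 c 0.5978 -0.2495 r 0.029 z 0.0398
```

Emit:
move_arm(rows="0 0 0 0.0085 0.0597 0 0.04; 0 0 0 0.0085 0.0597 0 0.04; 0 0 0 0.0085 0.0597 0 0.04; 0 0 0 0.0085 0.0597 0 0.04; 0 0 0 0 0 0 0.04; 0 0 0 0 0 0 0.04; 0 0 0 0 0 0 0.04")

```text
t: 12.18
eef_pos: [0.5643, -0.0095, 0.1895]
ee_rot: [-3.141, -0.001, 3.141]
force: [0.1, -0.3, -0.8]
width: 0.0487
gripper_force: 15.0
```

Run:
```python
from h import *
at('m')
```

```text
12.18 [ 0.5643 -0.0095  0.1895] [-3.141e+00 -1.000e-03  3.141e+00] 0.04870482574003698
jar m 367 [ 0.5645 -0.0088] 0.0008 0.0676
held top 5692 [ 0.5591 -0.0097  0.1905] [0.0421 0.0804 0.012 ] plane [-0.0025  0.0004  0.1883]
```

Emit:
move_arm(rows="0 0 0 0 0.0006 0.05 0.04; 0 0 0 0 0 0.03 0.04; 0 0 0 0 0 0.015 0.04; 0 0 0 0 0 0.01 0.04; 0 0 0 0 0 0.004 0.04; 0 0 0 0 0 0 0.04; 0 0 0 0 0 0 0.04")

```text
t: 13.1
eef_pos: [0.5649, -0.0077, 0.0818]
ee_rot: [3.141, 0.001, -3.141]
force: [-0.4, 0.3, 0.5]
width: 0.0485
gripper_force: 15.0
```

Emit:
move_arm(rows="0 0 0 0 0 0.0015 0.04; 0 0 0 0 0 0.0015 0.04; 0 0 0 0 0 0 0.04; 0 0 0 0 0 0 0.04")

```text
t: 13.6
eef_pos: [0.5657, -0.0078, 0.0808]
ee_rot: [-3.142, 0.003, -3.14]
force: [-4.9, 0.2, 18.6]
width: 0.0491
gripper_force: 15.0
```

Emit:
move_arm(rows="0 0 0 0 0 -0.001 0.052; 0 0 0 0 0 0 0.06; 0 0 0 0 0 0 0.068; 0 0 0 0 0 -0.02 0.07; 0 0 0 0 0 -0.05 0.075; 0 0 0 0 0 -0.05 0.08; 0 0 0 0 0 0 0.08")

```text
t: 14.48
eef_pos: [0.5668, -0.0075, 0.2033]
ee_rot: [3.14, 0.007, -3.141]
force: [0.3, 0.6, -1.5]
width: 0.0801
gripper_force: 0.0
```

Run:
```python
from h import *
print(arm.get_state()['eef_pos']); seated('m')
```

```text
[ 0.56681105 -0.00746207  0.20328415]
lid top 2066 [ 0.5636 -0.0079  0.0787] [0.0491 0.0494 0.0072] plane [0.0092 0.0018 0.0798] want z 0.08
```

M is seated. Next is lid L.

Emit:
move_arm(rows="0 0 0 -0.0082 -0.0604 0 0.082; 0 0 0 -0.0082 -0.0604 0 0.082; 0 0 0 -0.0082 -0.0604 0 0.082; 0 0 0 -0.0082 -0.0604 0 0.082; 0 0 0 0 0 0 0.082; 0 0 0 0 0 0 0.082; 0 0 0 0 0 0 0.082")

```text
t: 15.4
eef_pos: [0.5971, -0.2484, 0.1985]
ee_rot: [3.141, -0.001, -3.14]
force: [0.5, 0.4, 0.4]
width: 0.082
gripper_force: 0.0
```

Run:
```python
from h import *
s=arm.get_state(); print(s['t'],s['eef_pos'],s['ee_rot'])
im,d,P=look('wrist'); lids(P)
```

```text
15.4 [ 0.59713265 -0.24839036  0.19851134] [ 3.14127694e+00 -8.89336674e-04 -3.14007766e+00]
lid xl 335 c 0.5991 -0.2497 r 0.033 z 0.0196
lid l 2203 c 0.5972 -0.2498 r 0.0291 z 0.0398
```

Emit:
move_arm(rows="0 0 0 -0.0004 -0.0011 0.05 0.08; 0 0 0 0 0 0.06 0.076; 0 0 0 0 0 0.036 0.076; 0 0 0 0 0 0.0145 0.076; 0 0 0 0 0 0 0.076; 0 0 0 0 0 0 0.06; 0 0 0 0 0 0 0.048; 0 0 0 0 0 0 0.048")

```text
t: 16.45
eef_pos: [0.5987, -0.2506, 0.0401]
ee_rot: [-3.141, 0.003, -3.141]
force: [-0.5, 1.6, 5.4]
width: 0.0572
gripper_force: 15.0
```

Emit:
move_arm(rows="0 0 0 0 0 0 0.048; 0 0 0 0 0 0 0.048; 0 0 0 0 0 -0.01 0.048; 0 0 0 0 0 -0.03 0.048; 0 0 0 0 0 -0.05 0.048; 0 0 0 0 0 -0.06 0.048; 0 0 0 0 0 0 0.048; 0 0 0 0 0 0 0.048")

```text
t: 17.45
eef_pos: [0.5975, -0.2505, 0.1891]
ee_rot: [3.141, 0.001, -3.142]
force: [0.3, 0.8, -1.2]
width: 0.0573
gripper_force: 15.0
```

Run:
```python
from h import *
s=arm.get_state(); print(s['t'],s['eef_pos'],s['ee_rot'])
im,d,P=look('wrist'); lids(P)
```

```text
17.45 [ 0.59745523 -0.25045064  0.18907516] [ 3.14124670e+00  8.71643415e-04 -3.14158079e+00]
lid xl 2469 c 0.5996 -0.2494 r 0.0332 z 0.0198
```

Emit:
move_arm(rows="0 0 0 0.0414 0.0126 0 0.048; 0 0 0 0.0414 0.0126 0 0.048; 0 0 0 0.0414 0.0126 0 0.048; 0 0 0 0 0 0 0.048; 0 0 0 0 0 0 0.048; 0 0 0 0 0 0 0.048")

```text
t: 18.25
eef_pos: [0.4741, -0.213, 0.188]
ee_rot: [-3.142, -0.001, -3.141]
force: [0.4, -0.3, -1.2]
width: 0.0572
gripper_force: 15.0
```

Run:
```python
from h import *
at('l')
```

```text
18.25 [ 0.4741 -0.213   0.188 ] [-3.142e+00 -1.000e-03 -3.141e+00] 0.05719730818829043
jar l 395 [ 0.474 -0.213] 0.0008 0.0796
held top 7094 [ 0.4666 -0.2129  0.189 ] [0.0448 0.0876 0.012 ] plane [0.0084 0.0009 0.1878]
```

Target contact is at about TCP z 0.092.

Emit:
move_arm(rows="0 0 0 0 0 0.04 0.048; 0 0 0 0 0 0.03 0.048; 0 0 0 0 0 0.014 0.048; 0 0 0 0 0 0.007 0.048; 0 0 0 0 0 0.003 0.048; 0 0 0 0 0 0 0.048; 0 0 0 0 0 0 0.048")

```text
t: 19.18
eef_pos: [0.474, -0.2129, 0.0953]
ee_rot: [-3.141, 0.001, -3.141]
force: [0.0, -0.8, -0.1]
width: 0.057
gripper_force: 15.0
```

Emit:
move_arm(rows="0 0 0 0 0 0.0015 0.048; 0 0 0 0 0 0.001 0.048; 0 0 0 0 0 0 0.048; 0 0 0 0 0 0 0.048")

```text
t: 19.68
eef_pos: [0.4736, -0.2128, 0.0921]
ee_rot: [3.142, 0.0, -3.141]
force: [-0.4, 0.5, 0.4]
width: 0.0573
gripper_force: 15.0
```

Emit:
move_arm(rows="0 0 0 0 0 0.001 0.048; 0 0 0 0 0 0.0005 0.048; 0 0 0 0 0 0 0.048; 0 0 0 0 0 0 0.048")

```text
t: 20.18
eef_pos: [0.4739, -0.2129, 0.0919]
ee_rot: [-3.141, 0.001, -3.141]
force: [-4.5, 2.6, 14.3]
width: 0.0571
gripper_force: 15.0
```

Emit:
move_arm(rows="0 0 0 0 0 -0.0005 0.06; 0 0 0 0 0 0 0.068; 0 0 0 0 0 0 0.074; 0 0 0 0 0 -0.02 0.078; 0 0 0 0 0 -0.05 0.082; 0 0 0 0 0 -0.04 0.0876; 0 0 0 0 0 0 0.0876")

```text
t: 21.05
eef_pos: [0.4754, -0.2132, 0.2043]
ee_rot: [-3.141, 0.006, -3.141]
force: [0.1, 0.9, -1.2]
width: 0.0877
gripper_force: 0.0
```

Run:
```python
from h import *
print(arm.get_state()['eef_pos']); seated('l')
```

```text
[ 0.47542542 -0.21318672  0.20427787]
lid top 2971 [ 0.4726 -0.2131  0.0907] [0.0576 0.0572 0.0071] plane [0.004  0.0026 0.0918] want z 0.092
```

Emit:
move_arm(rows="0 0 0 -0.0417 -0.0122 0 0.0876; 0 0 0 -0.0417 -0.0122 0 0.0876; 0 0 0 -0.0417 -0.0122 0 0.0876; 0 0 0 0 0 0 0.0876; 0 0 0 0 0 0 0.0876; 0 0 0 0 0 0 0.0876")

```text
t: 21.85
eef_pos: [0.5977, -0.2491, 0.2007]
ee_rot: [3.141, -0.001, -3.141]
force: [-0.8, -0.1, -0.3]
width: 0.0876
gripper_force: 0.0
```

Run:
```python
from h import *
s=arm.get_state(); print(s['t'],s['eef_pos'],s['ee_rot'])
im,d,P=look('wrist'); lids(P); seated('l')
```

```text
21.85 [ 0.59774929 -0.24913894  0.20067403] [ 3.14134927e+00 -8.61764126e-04 -3.14123804e+00]
lid xl 2520 c 0.5993 -0.2495 r 0.0329 z 0.0198
lid top 4685 [ 0.4733 -0.2128  0.0906] [0.057  0.0568 0.0072] plane [-0.0017  0.0025  0.0919] want z 0.092
```

L is seated. Lid XL: centre z 0.014, commanded TCP 0.018, so down 0.1825.

Emit:
move_arm(rows="0 0 0 -0.0016 -0.0004 0.06 0.0876; 0 0 0 0 0 0.06 0.084; 0 0 0 0 0 0.045 0.084; 0 0 0 0 0 0.0165 0.084; 0 0 0 0 0 0 0.084; 0 0 0 0 0 0 0.07; 0 0 0 0 0 0 0.056; 0 0 0 0 0 0 0.056")

```text
t: 22.95
eef_pos: [0.6013, -0.2499, 0.0214]
ee_rot: [-3.141, 0.003, -3.141]
force: [-0.4, 1.5, 5.7]
width: 0.065
gripper_force: 15.0
```

Emit:
move_arm(rows="0 0 0 0 0 0 0.056; 0 0 0 0 0 0 0.056; 0 0 0 0 0 -0.01 0.056; 0 0 0 0 0 -0.03 0.056; 0 0 0 0 0 -0.06 0.056; 0 0 0 0 0 -0.06 0.056; 0 0 0 0 0 -0.03 0.056; 0 0 0 0 0 0 0.056")

```text
t: 23.95
eef_pos: [0.6015, -0.2502, 0.2137]
ee_rot: [-3.14, 0.006, -3.141]
force: [0.1, 0.1, -1.2]
width: 0.0647
gripper_force: 15.0
```

Run:
```python
from h import *
im=at('xl'); cv2.imwrite('pics/w5.png',im)
```

```text
23.95 [ 0.6015 -0.2502  0.2137] [-3.14   0.006 -3.141] 0.06474943890859995
held top 8710 [ 0.5919 -0.2501  0.2147] [0.0508 0.0872 0.012 ] plane [ 0.0115 -0.0006  0.2122]
```

View pics/w5.png

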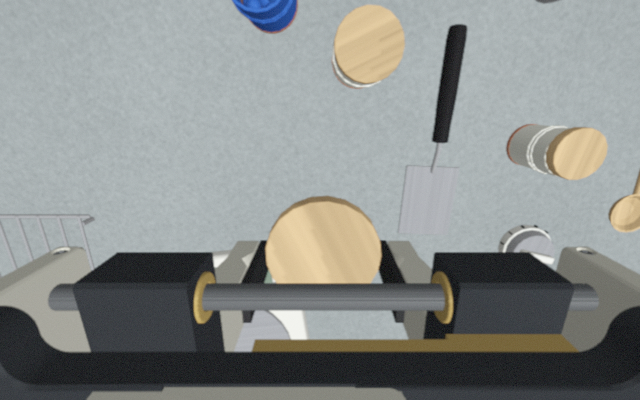

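XL is held at (324,248), and L (368,45) and M (580,150) are closed. I carry it to the XL canister.

Emit:
move_arm(rows="0 0 0 0.017 0.0537 0 0.056; 0 0 0 0.017 0.0537 0 0.056; 0 0 0 0.017 0.0537 0 0.056; 0 0 0 0.017 0.0537 0 0.056; 0 0 0 0.017 0.0537 0 0.056; 0 0 0 0.017 0.0537 0 0.056; 0 0 0 0.017 0.0537 0 0.056; 0 0 0 0.017 0.0537 0 0.056")

```text
t: 25.0
eef_pos: [0.4625, 0.1809, 0.2085]
ee_rot: [-3.14, -0.002, -3.141]
force: [1.5, -0.0, -0.7]
width: 0.065
gripper_force: 15.0
```

Emit:
move_arm(rows="0 0 0 0.017 0.0537 0 0.056; 0 0 0 0.017 0.0537 0 0.056; 0 0 0 0 0 0 0.056; 0 0 0 0 0 0 0.056; 0 0 0 0 0 0 0.056")

```text
t: 25.62
eef_pos: [0.4301, 0.286, 0.2091]
ee_rot: [-3.141, -0.001, 3.141]
force: [-0.2, 0.1, -1.6]
width: 0.0654
gripper_force: 15.0
```

Run:
```python
from h import *
at('xl')
```

```text
25.62 [0.4301 0.286  0.2091] [-3.141e+00 -1.000e-03  3.141e+00] 0.06540946504144021
jar xl 398 [0.4292 0.2876] 0.0008 0.0916
held top 8726 [0.4205 0.2861 0.2101] [0.0507 0.0875 0.012 ] plane [ 0.0059 -0.001   0.2077]
```

Emit:
move_arm(rows="0 0 0 0.0008 0.0014 0.04 0.056; 0 0 0 0 0 0.035 0.056; 0 0 0 0 0 0.015 0.056; 0 0 0 0 0 0.009 0.056; 0 0 0 0 0 0.003 0.056; 0 0 0 0 0 0 0.056; 0 0 0 0 0 0 0.056")

```text
t: 26.55
eef_pos: [0.4296, 0.289, 0.1084]
ee_rot: [3.14, 0.001, -3.141]
force: [0.0, -0.6, -0.6]
width: 0.0652
gripper_force: 15.0
```

Emit:
move_arm(rows="0 0 0 0 0 0.001 0.056; 0 0 0 0 0 0.001 0.056; 0 0 0 0 0 0 0.056; 0 0 0 0 0 0 0.056")

```text
t: 27.05
eef_pos: [0.4292, 0.2886, 0.1055]
ee_rot: [-3.142, -0.0, -3.141]
force: [-1.0, 0.6, -0.6]
width: 0.0651
gripper_force: 15.0
```

Emit:
move_arm(rows="0 0 0 0 0 0.001 0.056; 0 0 0 0 0 0.001 0.056; 0 0 0 0 0 0 0.056; 0 0 0 0 0 0 0.056")

```text
t: 27.55
eef_pos: [0.4296, 0.2888, 0.1052]
ee_rot: [3.141, 0.001, -3.141]
force: [-4.7, -2.2, 15.6]
width: 0.0647
gripper_force: 15.0
```

Emit:
move_arm(rows="0 0 0 0 0 -0.0005 0.068; 0 0 0 0 0 0 0.076; 0 0 0 0 0 0 0.082; 0 0 0 0 0 -0.02 0.086; 0 0 0 0 0 -0.05 0.0876; 0 0 0 0 0 -0.04 0.0876; 0 0 0 0 0 0 0.0876")

```text
t: 28.42
eef_pos: [0.4305, 0.29, 0.2173]
ee_rot: [3.137, 0.004, -3.141]
force: [-0.2, 0.7, -1.7]
width: 0.0881
gripper_force: 0.0
```

Run:
```python
from h import *
print(arm.get_state()['eef_pos']); seated('xl')
im,d,P=look('top'); cv2.imwrite('pics/top9.png',im)
im,d,P=look('side'); cv2.imwrite('pics/side9.png',im)
```

```text
[0.43052212 0.28996727 0.21725788]
lid top 3823 [0.4274 0.2886 0.1027] [0.0653 0.0654 0.0072] plane [0.0038 0.0016 0.1038] want z 0.104
```

View pics/top9.png

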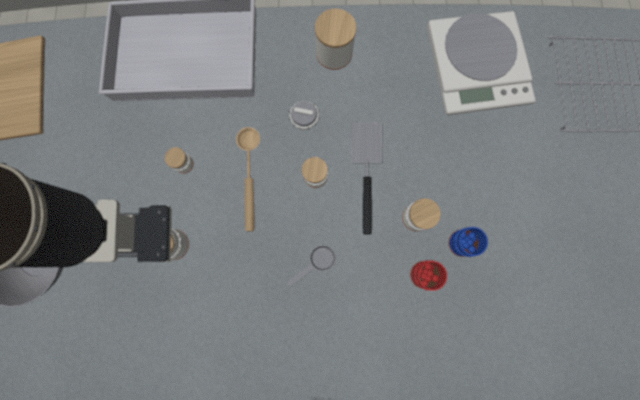

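View pics/side9.png

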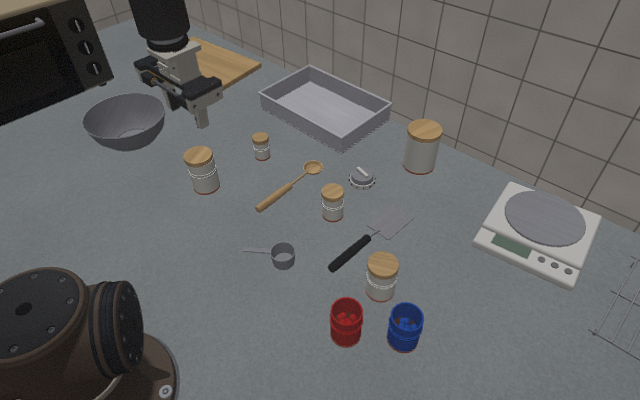

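In the side view all four canisters are closed and level: XL (202,168), S (261,146), M (333,202), L (382,275). The timer and measuring cup are where they were, and the gripper is clear. I hand in.

```bash
python3 -c "
from station import arm
print(arm.job_done())"
```

```text
the job is handed in; nothing more can be done
None
```

All four canisters are closed with the lid of their own size, each measured flat and within about 0.5 mm of its seated height. Nothing else was moved, and I handed the job in at about 28.5 s of the 109 s allowed; no verdict came back.

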